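Screw the grinder's eight-sided top home and lock it

TASK

The eight-sided top of the coffee grinder is only loosely screwed on. Turn it clockwise by its wooden bar until you feel its gasket start to bite, then carry on to the first position where its flat sides line up with those of the grinder's body; do not go on past that to the next such position, which would crush the gasket. Then push the orange lock fully in towards the top, and leave the glass, the bottle and the coffee capsule where they stand.

Things in the scene. Friction and masses are not known exactly. Their poses are not given: they have to be found in the camera images.
- grinder: black coffee grinder, fixed: upright eight-sided body, 110 mm across its flats, 150 mm high, steel band near its top; drawer, red button and lock on its front flat. Origin: centre of its underside, on the worktop; x points from its front (the lock's side, -x) to its back; flats face x, y and the diagonals; z up
- lid_plate (a point): centre of the upper face, 175 mm above the worktop, of the screw-on top: white regular octagon, 76 mm across its flats, 14 mm thick; flats face its x, y and diagonals. Clockwise seen from above tightens. It turns in place, stays where it is left and lines up with the body at any eighth of a turn. Up to 4 rad of turning in all, so regrasp (about 1.5 rad a grasp)
- neck (a point): middle of the neck's upper rim, on the turning axis, 160 mm above the worktop, hidden under the top. Turning the top takes 0.35 N m while loose; when the gasket bites this steps up by 0.22 N m, then rises 0.05 N m per rad. The bite comes 0.7 to 3 rad from the start, at an unseen angle that differs each time: only felt. Read at rest, friction may shift or reverse the torque, but the step shows as a change
- lid_grip (a point): point on the turning axis inside the top's upright wooden bar, 198 mm above the worktop. The bar is 60 mm long (along x), 16 mm wide (along y: grip across it) and rises from the plate at 175 mm to 213 mm above the worktop; it is fixed to the plate, parallel to two of its flats; z up
- squeeze (a joint): how far the gasket is pressed down, in m: 0 until it bites, then 0.0002 m for each rad that the top is turned on (it relaxes if turned back). 0.00001 to 0.00021 is a good seal, more crushes it. The noise of the readings is large against this
- lock_tab (a point): middle of the outer (-x) face of the orange lock's upright tab, 167 mm above the worktop, on a ledge at the grinder's front, 99 mm from the top's axis when open. Tab 24 mm wide, 26 mm high (149 to 175 mm above the worktop), 9 mm thick; axes as the grinder's. It slides along +x, towards the top, and resists with about 3 N
- lock (a joint): travel of the orange lock, in m: 0 open, 0.020 fully in against its stop
- glass: upturned clear drinking glass, 73 mm across, 94 mm high, left of the grinder; origin at the centre of its underside. To be left alone
- brown_bottle: small brown bottle with a white cap, 46 mm across, 85 mm high, right of the grinder; origin at the centre of its underside. To be left alone
- capsule: red coffee capsule, 37 mm across, 28 mm high, left of the grinder's front; origin at the centre of its underside. To be left alone

How it is judged (in metres and radians):
On the way, in this order (a step that is already met when the one before it is completed fails the run):
1. the gasket has bitten and the top's flats line up with the body's, while the lock is still open (value of joint squeeze above 1e-05 m and value of joint lock below 0.005 m and (angle between the x axis of lid_grip and the x axis of grinder, either way round below 0.09 rad or angle between the x axis of lid_grip and the x axis of grinder, either way round above 1.481 rad or angle between the x axis of lid_grip and the x axis of grinder, either way round between 0.695 and 0.875 rad)), for 0.2 s.
2. the lock is fully in (value of joint lock above 0.016 m), for 0.2 s.
At the end, for the whole second after the job is handed in: The gasket is squeezed, not crushed (squeeze 0.00001 to 0.00021 m: the first aligned position after the bite), the top's flats are within 0.09 rad of the body's (bar at 0, 45 or 90 degrees to the body's x), the lock is at least 16 mm in, and the glass, bottle and capsule stand still (value of joint squeeze between 1e-05 and 0.00021 m and value of joint lock above 0.016 m and (angle between the x axis of lid_grip and the x axis of grinder, either way round below 0.09 rad or angle between the x axis of lid_grip and the x axis of grinder, either way round above 1.481 rad or angle between the x axis of lid_grip and the x axis of grinder, either way round between 0.695 and 0.875 rad) and linear speed of each of glass, brown_bottle, capsule below 0.02 m/s); the robot touches nothing.
It fails at once if the gasket is crushed (squeeze over 0.00021 m) (value of joint squeeze above 0.00021 m).
It fails at once if the glass is moved by more than 25 mm (distance of glass from where it was at the start of the episode above 0.025 m).
It fails at once if the bottle is moved by more than 25 mm (distance of brown_bottle from where it was at the start of the episode above 0.025 m).
It fails at once if the capsule is moved by more than 25 mm (distance of capsule from where it was at the start of the episode above 0.025 m).
It also fails if it takes over 72 s, if anything falls off the work surface, if the arm or the gripper's body presses on something with over 40 N, if the wrist force passes 120 N, or if a joint passes its speed limit or range.

ROBOT

A 6-joint arm with a two-finger parallel gripper is mounted at the origin on a cart in front of the work surface, level with it; the furniture and walls round the work are solid. World frame = base frame: x ahead of the robot, y to its left, z up, the work surface at z = 0. Lengths are in mm, angles in degrees, forces in N, time in s.
With the tool pointing down it reaches from about 300 to 850 mm from the base axis. Payload 4.2 kg.
Tool frame: the origin (TCP) lies midway between the tips of the shut fingers; the grasp point (between the pads) lies 19 mm behind it (env.grasp_offset is the distance from the TCP to the grasp point, in mm); z points along the fingers, y is the line along which they close (so a half turn about z gives the same grasp; the last joint's range is limited). The gripper opens to 91 mm and grips with 3 to 60 N. Pads are 32 mm wide; open, the fingers measure 118 mm over their backs; the gripper's body (76 mm by 178 mm) begins 60 mm behind the grasp point.
Start: joints at [-75.057, 18.312, 89.639, -0, 72.044, -1.146], TCP at [159.349, -552.495, 213.976] pointing down, gripper open.
Joint ranges: [-177.97, 177.97], [-48.28, 115.42], [12.27, 149.76], [-77.06, 257.06], [2.81, 150.46], [-146.56, 146.56]. Speed limits (degrees/s): [147.25, 147.25, 180, 180, 180, 180].

INTERFACE

Orientations are given as [roll, pitch, yaw] about the fixed x, y, z axes, in that order (R = Rz(yaw) Ry(pitch) Rx(roll)).
In Python, from workcell import env, optics gives the robot as it stands. The module is installed in compiled form; this text tells all that it offers.
- The arm moves only by the tool send_rows, never from a script. Its argument "targets" is a list that holds one entry, the list of rows, each a list of 7 numbers: the turn, a rotation vector about the world's x, y, z scaled (see below), then the shift along the world's x, y, z scaled (see below), then the closure, from -1 (fully open) to 1 (shut). In form: [[[rx, ry, rz, x, y, z, gripper], ...]]. A call has 1 to 12 rows; each row shifts and turns the commanded pose from where the row before left it; what a row does not reach is not made up. The controller multiplies each number of a shift by 0.2 m and each number of a turn by pi/2 rad. A row lasts 1/10 s, in which the tool goes at most 50 mm and 8.59 degrees, less where a joint would pass 70% of its speed; a pose out of reach is approached as far as the arm can. A call with a number of a shift or a turn outside -1 to 1 is refused whole. A call with a gripper value outside its range is refused whole. The fingers move at their own pace and stop on an object; "grip_force" is the grip in N (left out, the last holds). Time passes only in rows, so rows that do not move let the fingers close. It gives the time, the measured TCP pose, the force, the opening and the grip force at its end, in the units of the state.
- env.state(): the state, without advancing time (a new reading comes with each control period).
- optics.grab_frame(name): name is "side" or "top"; returns (picture, depth): 384x512x3 uint8, red, green, blue; 384x512 float32, mm along the optical axis (not along the pixel's ray), 0 where there is no reading.
- optics.camera_info(name): a dict with "camera_matrix" (3x3 intrinsics, pixels), "R" (3x3) and "t" (3): a world point X has camera coordinates R X + t. Camera axes: x right, y down, z forward; pixel columns grow to the right and rows downward; lengths in mm; the calibration is good to about 2 mm. A picture is of the moment at which its call begins. camera_info takes no time and is no camera call.
- env.job_done(): hands the job in; it is judged then, once.
Trained networks look in the newest picture that a camera, given by its name, has taken for a name from the list of things; names that differ only in an ending like _2 or _b are one class to them, and where a whole thing is asked for, a point or a joint stands for the part that bears it (a point fixed in the world has none). Each returns a list of dicts, best first, with "conf" (0 to 1); they miss things now and then, are a little off and sometimes report something else, mostly with a low value. They report only what shows in the picture. A call takes as long as a camera call.
- optics.silhouettes(camera, name): "mask" (384x512 bool, what is visible of it) and "at" ([column, row] in pixels, amid what is visible of it).
- optics.place_of(camera, name): "at" ([column, row] in pixels: a listed point, or the origin of a listed thing).
The state is a dict: "time_s": time; "qpos": joint angles; "qvel": joint speeds; "effort": joint torques, N m; "ee_pos": TCP position; "ee_rot": TCP orientation; "force": force on the tool from outside, world axes, zero at the start; "torque": the same for the moment, N m; "gripper_width": finger opening in mm; "gripper_force": force on a finger pad.
Only numpy, scipy, OpenCV 4.12 (cv2) and the standard library are available. Lean on these libraries where they do the work, as an engineer would, in place of code of your own. Each camera call takes 0.05 s, during which the arm holds its last target. There are 200 camera calls.

## Working session

There is one attempt and no reset: what is moved stays moved. The work goes in short steps, Python scripts to look and compute and a tool call to move; the robot and the scene stay as the last step left them, time stands still between calls to the robot, and variables do not carry over. Pictures are saved under pics/ and viewed, at most 10 in all, crops included, and the job is handed in when it is done.

Besides the shell and the picture viewer there is one more tool, called as name([rows], argument=value, ...), one row to a line, values as JSON. send_rows: Moves the arm, as the interface text tells. Its arguments: {"type":"object","properties":{"targets":{"type":"array"},"grip_force":{"type":"number"}},"required":["targets"]}

```bash
mkdir -p pics; cat > h.py <<'E'
import numpy as np, cv2
from workcell import env, optics
def w(cam,px,depth=None,z=None):
    c=optics.camera_info(cam);K=np.array(c["camera_matrix"]);R=np.array(c["R"]);t=np.array(c["t"]).ravel()
    d=R.T@np.linalg.solve(K,[px[0],px[1],1.]);o=-R.T@t
    return o+d*(depth if z is None else (z-o[2])/d[2])
E
python3 - <<'E'
from h import *
for c in("top","side"):
    p,d=optics.grab_frame(c);cv2.imwrite(f"pics/{c}0.png",p[:,:,::-1])
    i=optics.camera_info(c);print(c,-np.array(i["R"]).T@np.array(i["t"]).ravel())
    for n,z in(("lid_plate",175),("lid_grip",198),("lock_tab",167),("grinder",0),("glass",0),("brown_bottle",0),("capsule",0)):
        for r in optics.place_of(c,n)[:1]:print(n,r["conf"],np.round(r["at"]),w(c,r["at"],z=z).round(1))
s=env.state();print({k:np.round(v,2) for k,v in s.items()},env.grasp_offset)
E
```

```text
top [ 340.17660873   98.65662884 1302.05472707]
lid_plate 0.96 [321. 193.] [520.5 -45.6 175. ]
lid_grip 0.98 [319. 189.] [527.1 -37.3 198. ]
lock_tab 0.57 [319. 229.] [427.2 -36.8 167. ]
grinder 0.82 [314. 200.] [526.5 -45.    0. ]
glass 0.67 [266. 190.] [562.7  97.6   0. ]
brown_bottle 0.74 [362. 212.] [ 488.9 -185.7    0. ]
capsule 0.64 [263. 218.] [480.  110.7   0. ]
side [485.80935771 868.01654565 478.97557491]
lid_plate 0.95 [257. 154.] [529.5 -69.9 175. ]
lid_grip 0.95 [262. 149.] [514.6 -44.4 198. ]
lock_tab 0.55 [299. 165.] [420.  -25.4 167. ]
grinder 0.81 [256. 216.] [526.4 -54.1  -0. ]
glass 0.18 [258. 166.] [ 541.7 -467.7   -0. ]
capsule 0.56 [278. 249.] [462.9 105.4   0. ]
{'time_s': np.float64(0.8), 'qpos': array([-75.06,  18.31,  89.64,  -0.  ,  72.04,  -1.14]), 'qvel': array([ 0.01,  0.  ,  0.05,  0.02,  0.05, -0.05]), 'effort': array([ 0.000e+00, -4.123e+01, -2.322e+01,  7.000e-02,  4.000e-02,
        0.000e+00]), 'ee_pos': array([ 159.34, -552.49,  213.99]), 'ee_rot': array([179.99,   0.  ,  16.09]), 'force': array([ 0.36, -0.05, -0.05]), 'torque': array([ 0.01, -0.  ,  0.01]), 'gripper_force': np.float64(0.0), 'gripper_width': np.float64(91.24)} 18.8
```

View pics/top0.png

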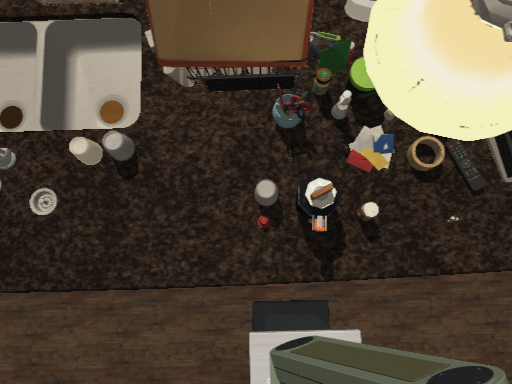

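View pics/side0.png

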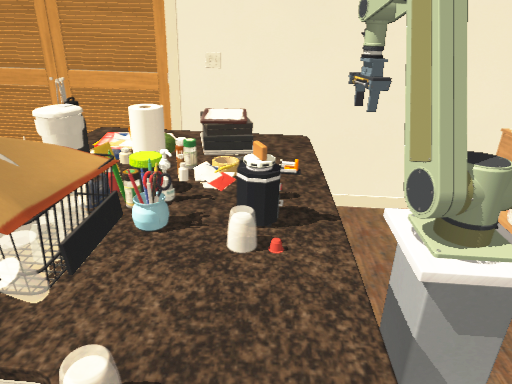

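```bash
python3 - <<'E'
from h import *
p,d=optics.grab_frame("top")
cv2.imwrite("pics/c1.png",cv2.resize(p[165:245,275:385][:,:,::-1],None,fx=7,fy=7,interpolation=cv2.INTER_CUBIC))
for n,z in(("lid_grip",213),("lock_tab",175),("lid_plate",None),("grinder",None)):
    for r in optics.silhouettes("top",n)[:2]:
        m=r["mask"];v,u=np.nonzero(m)
        P=np.array([w("top",(a,b),depth=d[b,a]) for a,b in zip(u,v) if d[b,a]>0])
        print(n,r["conf"],m.sum(),np.round(r["at"]),np.percentile(P,[2,50,98],axis=0).round(1).tolist())
h=cv2.cvtColor(p,cv2.COLOR_RGB2HSV)
yy,xx=np.mgrid[:384,:512]
def fit(name,mask,z):
    v,u=np.nonzero(mask);P=np.array([w("top",(a,b),z=z)[:2] for a,b in zip(u,v)])
    r=cv2.minAreaRect(P.astype(np.float32));c,s=P.mean(0),P-P.mean(0);e=np.linalg.svd(s,full_matrices=False)
    print(name,len(P),c.round(1),r,"pca",np.degrees(np.arctan2(e[2][0][1],e[2][0][0])).round(1))
roi=(xx>300)&(xx<340)
o=(h[...,0]<20)&(h[...,1]>110)&(h[...,2]>70)&roi
fit("bar",o&(yy>176)&(yy<206),213); fit("lock",o&(yy>210)&(yy<240),175)
# grinder body: points by depth
v,u=np.nonzero((xx>285)&(xx<350)&(yy>165)&(yy<245)&(d>0))
P=np.array([w("top",(a,b),depth=d[b,a]) for a,b in zip(u,v)])
for lo,hi in((135,160),(165,185),(195,225)):
    q=P[(P[:,2]>lo)&(P[:,2]<hi)];print(lo,len(q),q.mean(0).round(1),cv2.minAreaRect(q[:,:2].astype(np.float32)))
E
```

```text
lid_grip 0.77 764 [320. 194.] [[483.6, -78.2, 150.4], [516.9, -40.4, 177.0], [557.6, -5.7, 215.3]]
lock_tab 0.58 134 [318. 222.] [[422.4, -48.4, 153.4], [440.4, -36.1, 167.4], [458.8, -24.4, 177.7]]
lid_plate 0.74 734 [321. 192.] [[484.5, -75.9, 163.6], [517.3, -40.1, 177.1], [557.5, -5.9, 215.3]]
grinder 0.95 1866 [319. 196.] [[424.1, -91.6, 18.0], [505.5, -33.0, 154.1], [570.5, 12.8, 213.9]]
grinder 0.6 121 [263. 222.] [[451.5, 91.9, -1.2], [466.9, 109.3, 18.3], [484.2, 124.7, 30.1]]
bar 132 [520.7 -42.9] ((520.7005615234375, -42.91219711303711), (14.678688049316406, 59.912010192871094), 26.588586807250977) pca -64.4
lock 83 [435.2 -34.7] ((437.5057678222656, -35.40972137451172), (25.6998291015625, 31.24728775024414), 87.17063903808594) pca -141.7Traceback (most recent call last):
  File "<stdin>", line 20, in <module>
  File "h.py", line 4, in w
    c=optics.camera_info(cam);K=np.array(c["camera_matrix"]);R=np.array(c["R"]);t=np.array(c["t"]).ravel()
ValueError: time passes only in moves, steps and waits
```

View pics/c1.png

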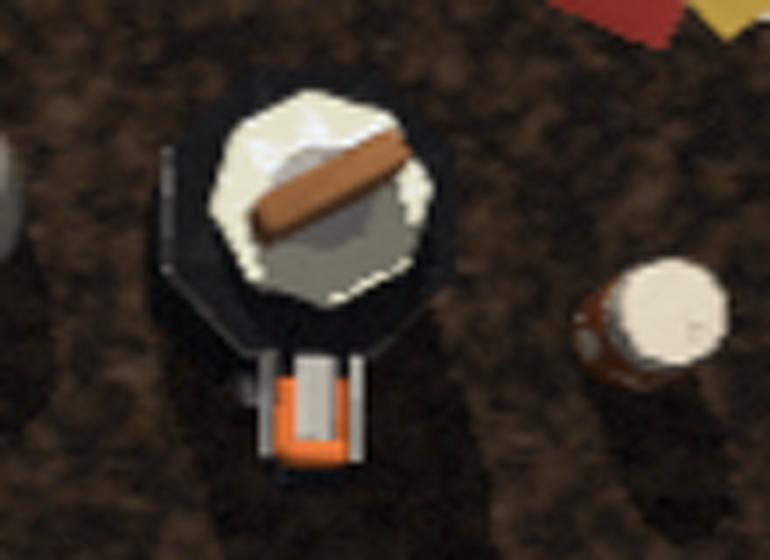

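```bash
cat >> h.py <<'E'
def cloud(cam,d,x0,x1,y0,y1):
    c=optics.camera_info(cam);K=np.array(c["camera_matrix"]);R=np.array(c["R"]);t=np.array(c["t"]).ravel()
    v,u=np.mgrid[y0:y1,x0:x1];v=v.ravel();u=u.ravel();z=d[v,u];g=z>0
    C=np.linalg.solve(K,np.vstack([u[g],v[g],np.ones(g.sum())]))*z[g]
    return ((R.T@(C-t[:,None])).T),u[g],v[g]
def proj(cam,X):
    c=optics.camera_info(cam);K=np.array(c["camera_matrix"])
    C=np.asarray(X)@np.array(c["R"]).T+np.array(c["t"]).ravel();q=C@K.T
    return q[:,:2]/q[:,2:]
E
python3 - <<'E'
from h import *
from scipy.optimize import minimize
p,d=optics.grab_frame("top")
P,u,v=cloud("top",d,285,352,165,245)
hist,e=np.histogram(P[:,2],bins=np.arange(0,230,5));print([(int(a),int(b)) for a,b in zip(e,hist) if b>8])
def oct_fit(sel,all_,A,z,c0):
    # IoU-type fit in world plane with soft edge
    def sd(c,th):
        r=P[all_][:,:2]-c;a=th+np.arange(8)*np.pi/4
        return (r@np.vstack([np.cos(a),np.sin(a)])).max(1)-A
    y=sel[all_].astype(float);best=[]
    for th in np.radians(np.arange(-22,23,1)):
        f=lambda c:np.mean((1/(1+np.exp(np.clip(sd(c,th)/1.0,-30,30)))-y)**2)
        m=minimize(f,c0,method="Nelder-Mead",options=dict(xatol=.1,fatol=1e-7));best.append((m.fun,np.degrees(th),m.x))
    best.sort(key=lambda b:b[0]);print([(round(b[0],5),round(b[1]),b[2].round(1)) for b in best[:5]],"worst",best[-1][:2])
body=P[:,2]>135
r=np.hypot(P[:,0]-521,P[:,1]+43)
oct_fit(body,(r<80)&~((P[:,0]<475)&(abs(P[:,1]+37)<24)),55,150,[521,-43])
lid=P[:,2]>162
oct_fit(lid,(r<55),38,175,[521,-43])
b=P[P[:,2]>200][:,:2].astype(np.float32);print("bar",len(b),cv2.minAreaRect(b))
l=P[(P[:,0]<462)&(P[:,2]>165)&(P[:,2]<185)];print("lock",len(l),l.min(0),l.max(0),cv2.minAreaRect(l[:,:2].astype(np.float32)))
l=P[(P[:,0]<462)&(P[:,2]>140)];print("ledge",len(l),l.min(0),l.max(0),cv2.minAreaRect(l[:,:2].astype(np.float32)))
q=np.array([[165,150],[167,270],[245,355],[372,355],[440,290],[268,352],[265,458],[362,355],[358,460]])/7+[275,165]
W=np.array([w("top",a,z=150)[:2] for a in q])
for i,j in((0,1),(1,2),(2,3),(3,4),(5,6),(7,8)):
    g=W[j]-W[i];print(i,j,np.degrees(np.arctan2(g[1],g[0])).round(1),np.hypot(*g).round(1))
E
```

```text
[(0, 1921), (5, 198), (10, 9), (15, 11), (50, 9), (55, 13), (60, 12), (85, 11), (100, 16), (105, 9), (115, 9), (135, 11), (140, 27), (145, 329), (150, 437), (155, 61), (160, 12), (165, 55), (170, 181), (175, 369), (180, 40), (205, 30), (210, 96), (215, 23)]
[(np.float64(0.0173), -4, array([522., -43.])), (np.float64(0.01736), -3, array([522.1, -43. ])), (np.float64(0.01757), -5, array([522., -43.])), (np.float64(0.01788), -2, array([522.2, -43. ])), (np.float64(0.0183), -6, array([522. , -43.1]))] worst (np.float64(0.03502570800909892), np.float64(20.0))
[(np.float64(0.02213), -19, array([521.4, -42.1])), (np.float64(0.02214), -18, array([521.4, -42.1])), (np.float64(0.02227), -17, array([521.4, -42.1])), (np.float64(0.02233), -20, array([521.4, -42.1])), (np.float64(0.02246), -16, array([521.4, -42.2]))] worst (np.float64(0.03157678553902999), np.float64(4.0))
bar 154 ((520.961181640625, -41.626556396484375), (15.983802795410156, 59.0523681640625), 25.751361846923828)
lock 95 [421.74362273 -47.91167087 165.34423741] [461.60899468 -24.59311224 178.84073505] ((441.28631591796875, -39.41535568237305), (23.22979736328125, 39.1077880859375), 77.99588012695312)
ledge 243 [415.6626188  -54.61502286 142.01066945] [461.9157869  -19.01704853 178.84073505] ((438.844482421875, -36.673606872558594), (34.874324798583984, 46.037628173828125), 88.23284149169922)
0 1 178.4 46.2
1 2 -140.0 43.4
2 3 -91.8 47.7
3 4 -48.5 36.0
5 6 175.6 40.0
7 8 174.7 39.6
```

send_rows([
  [[0, 0, 0.0923, 0, 0, 0.23, -1], [0, 0, 0.0923, 0, 0, 0.23, -1], [0, 0, 0.0923, 0.14, 0.2, 0, -1], [0, 0, 0.0923, 0.14, 0.2, 0, -1], [0, 0, 0.0923, 0.14, 0.2, 0, -1], [0, 0, 0.0923, 0.14, 0.2, 0, -1], [0, 0, 0.0923, 0.14, 0.2, 0, -1], [0, 0, 0.0923, 0.14, 0.2, 0, -1], [0, 0, 0.0923, 0.14, 0.2, 0, -1], [0, 0, 0.0923, 0.14, 0.2, 0, -1], [0, 0, 0.0923, 0.14, 0.2, 0, -1], [0, 0, 0.0923, 0.14, 0.2, 0, -1]],
], grip_force=60)

```text
time_s: 2.3
ee_pos: [440.1, -150.7, 306.3]
ee_rot: [180.0, 0.0, 116.1]
force: [0.2, -1.0, -1.3]
gripper_width: 90.9
gripper_force: 0.0
```

send_rows([
  [[0, 0, 0, 0.136, 0.181, 0, -1], [0, 0, 0, 0.136, 0.181, 0, -1], [0, 0, 0, 0.136, 0.181, 0, -1], [0, 0, 0, 0, 0, 0, -1], [0, 0, 0, 0, 0, -0.2, -1], [0, 0, 0, 0, 0, -0.2, -1], [0, 0, 0, 0, 0, -0.2, -1], [0, 0, 0, 0, 0, -0.025, -1], [0, 0, 0, 0, 0, 0, -1]],
])

```text
time_s: 3.2
ee_pos: [520.6, -44.3, 180.9]
ee_rot: [-179.9, -0.0, 115.7]
force: [-0.1, 0.0, 0.5]
gripper_width: 91.2
gripper_force: 0.0
```

send_rows([
  [[0, 0, 0, 0, 0, 0, 1], [0, 0, 0, 0, 0, 0, 1], [0, 0, 0, 0, 0, 0, 1], [0, 0, 0, 0, 0, 0, 1], [0, 0, 0, 0, 0, 0, 1], [0, 0, 0, 0, 0, 0, 1], [0, 0, 0, 0, 0, 0, 1], [0, 0, 0, 0, 0, 0, 1], [0, 0, 0, 0, 0, 0, 1], [0, 0, 0, 0, 0, 0, 1]],
])

```text
time_s: 4.2
ee_pos: [521.2, -43.8, 180.9]
ee_rot: [180.0, -0.0, 115.8]
force: [-0.7, 1.0, -1.7]
gripper_width: 15.8
gripper_force: 60.0
```

```bash
cat > s.py <<'E'
from workcell import env;import numpy as np
s=env.state();print(*[(k,np.round(s[k],3).tolist()) for k in("time_s","ee_pos","ee_rot","force","torque","gripper_width","gripper_force")],np.round(s["qpos"][5],2),np.round(s["effort"][5],3))
E
python3 s.py
```

```text
('time_s', 4.2) ('ee_pos', [521.162, -43.783, 180.945]) ('ee_rot', [179.964, -0.002, 115.785]) ('force', [-0.674, 0.993, -1.692]) ('torque', [0.02, -0.045, 0.242]) ('gripper_width', 15.755) ('gripper_force', 59.959) -31.87 0.259
```

send_rows([
  [[0, 0, -0.0278, 0, 0, 0, 1], [0, 0, -0.0278, 0, 0, 0, 1], [0, 0, -0.0278, 0, 0, 0, 1], [0, 0, -0.0278, 0, 0, 0, 1]],
])

```text
time_s: 4.6
ee_pos: [521.2, -43.7, 181.0]
ee_rot: [180.0, 0.0, 105.7]
force: [0.7, 0.9, -0.1]
gripper_width: 15.5
gripper_force: 60.0
```

```bash
python3 s.py
```

```text
('time_s', 4.6) ('ee_pos', [521.209, -43.748, 180.962]) ('ee_rot', [179.966, 0.007, 105.729]) ('force', [0.656, 0.926, -0.059]) ('torque', [0.106, -0.234, 0.323]) ('gripper_width', 15.509) ('gripper_force', 59.951) -21.79 -0.002
```

send_rows([
  [[0, 0, -0.0278, 0, 0, 0, 1], [0, 0, -0.0278, 0, 0, 0, 1], [0, 0, -0.0278, 0, 0, 0, 1], [0, 0, -0.0278, 0, 0, 0, 1]],
])

```text
time_s: 5.0
ee_pos: [521.3, -43.8, 181.0]
ee_rot: [180.0, 0.0, 95.7]
force: [1.2, 0.8, 0.5]
gripper_width: 15.4
gripper_force: 60.0
```

```bash
python3 s.py
```

```text
('time_s', 5.0) ('ee_pos', [521.263, -43.764, 180.953]) ('ee_rot', [179.96, 0.002, 95.718]) ('force', [1.202, 0.78, 0.497]) ('torque', [0.097, -0.284, 0.344]) ('gripper_width', 15.355) ('gripper_force', 59.951) -11.78 -0.002
```

send_rows([
  [[0, 0, -0.0278, 0, 0, 0, 1], [0, 0, -0.0278, 0, 0, 0, 1], [0, 0, -0.0278, 0, 0, 0, 1], [0, 0, -0.0278, 0, 0, 0, 1]],
])

```text
time_s: 5.4
ee_pos: [521.3, -43.7, 180.9]
ee_rot: [180.0, -0.0, 85.7]
force: [1.2, 0.4, -1.0]
gripper_width: 15.2
gripper_force: 60.0
```

```bash
python3 s.py
```

```text
('time_s', 5.4) ('ee_pos', [521.316, -43.741, 180.944]) ('ee_rot', [179.956, -0.005, 85.712]) ('force', [1.2, 0.406, -0.99]) ('torque', [0.092, -0.279, 0.352]) ('gripper_width', 15.197) ('gripper_force', 59.951) -1.78 -0.002
```

send_rows([
  [[0, 0, -0.0278, 0, 0, 0, 1], [0, 0, -0.0278, 0, 0, 0, 1], [0, 0, -0.0278, 0, 0, 0, 1], [0, 0, -0.0278, 0, 0, 0, 1]],
])

```text
time_s: 5.8
ee_pos: [521.4, -43.7, 181.0]
ee_rot: [179.9, -0.0, 75.7]
force: [0.3, 0.6, -0.6]
gripper_width: 15.7
gripper_force: 60.0
```

```bash
python3 s.py
```

```text
('time_s', 5.8) ('ee_pos', [521.363, -43.748, 180.95]) ('ee_rot', [179.95, -0.015, 75.705]) ('force', [0.339, 0.556, -0.645]) ('torque', [0.126, -0.307, 0.322]) ('gripper_width', 15.675) ('gripper_force', 59.951) 8.23 -0.002
```

send_rows([
  [[0, 0, -0.0278, 0, 0, 0, 1], [0, 0, -0.0278, 0, 0, 0, 1], [0, 0, -0.0278, 0, 0, 0, 1], [0, 0, -0.0278, 0, 0, 0, 1]],
])

```text
time_s: 6.2
ee_pos: [521.4, -43.7, 180.9]
ee_rot: [179.9, -0.0, 65.7]
force: [1.2, 0.2, 0.0]
gripper_width: 15.5
gripper_force: 60.0
```

```bash
python3 s.py
```

```text
('time_s', 6.2) ('ee_pos', [521.401, -43.745, 180.94]) ('ee_rot', [179.948, -0.022, 65.699]) ('force', [1.186, 0.232, 0.035]) ('torque', [0.071, -0.29, 0.378]) ('gripper_width', 15.524) ('gripper_force', 59.951) 18.24 -0.002
```

send_rows([
  [[0, 0, -0.0278, 0, 0, 0, 1], [0, 0, -0.0278, 0, 0, 0, 1], [0, 0, -0.0278, 0, 0, 0, 1], [0, 0, -0.0278, 0, 0, 0, 1]],
])

```text
time_s: 6.6
ee_pos: [521.4, -43.8, 180.9]
ee_rot: [179.9, -0.0, 55.7]
force: [0.8, 1.0, -1.3]
gripper_width: 15.6
gripper_force: 60.0
```

```bash
python3 s.py
```

```text
('time_s', 6.6) ('ee_pos', [521.426, -43.802, 180.939]) ('ee_rot', [179.948, -0.027, 55.69]) ('force', [0.829, 1.0, -1.317]) ('torque', [-0.0, -0.278, 0.333]) ('gripper_width', 15.566) ('gripper_force', 59.951) 28.25 -0.002
```

send_rows([
  [[0, 0, -0.0278, 0, 0, 0, 1], [0, 0, -0.0278, 0, 0, 0, 1], [0, 0, -0.0278, 0, 0, 0, 1], [0, 0, -0.0278, 0, 0, 0, 1]],
])

```text
time_s: 7.0
ee_pos: [521.5, -43.8, 181.0]
ee_rot: [179.9, -0.0, 45.7]
force: [1.9, 0.2, -0.5]
gripper_width: 15.8
gripper_force: 60.0
```

```bash
python3 s.py
```

```text
('time_s', 7.0) ('ee_pos', [521.476, -43.824, 180.965]) ('ee_rot', [179.946, -0.038, 45.679]) ('force', [1.938, 0.165, -0.464]) ('torque', [0.053, -0.25, 0.367]) ('gripper_width', 15.84) ('gripper_force', 59.951) 38.26 -0.002
```

send_rows([
  [[0, 0, -0.026, 0, 0, 0, 1], [0, 0, -0.026, 0, 0, 0, 1]],
])

```text
time_s: 7.2
ee_pos: [521.5, -43.8, 180.9]
ee_rot: [179.9, -0.0, 41.0]
force: [1.3, 0.4, -0.9]
gripper_width: 16.0
gripper_force: 59.9
```

```bash
python3 s.py
```

```text
('time_s', 7.2) ('ee_pos', [521.468, -43.824, 180.95]) ('ee_rot', [179.947, -0.037, 41.041]) ('force', [1.29, 0.435, -0.877]) ('torque', [0.109, -0.3, 0.607]) ('gripper_width', 15.962) ('gripper_force', 59.943) 42.91 0.264
```

send_rows([
  [[0, 0, 0, 0, 0, 0, 1], [0, 0, 0, 0, 0, 0, 1]],
])

```text
time_s: 7.4
ee_pos: [521.5, -43.8, 181.0]
ee_rot: [180.0, -0.1, 41.1]
force: [1.5, 0.2, -1.5]
gripper_width: 15.6
gripper_force: 60.0
```

```bash
python3 s.py
```

```text
('time_s', 7.4) ('ee_pos', [521.463, -43.821, 180.966]) ('ee_rot', [179.962, -0.055, 41.051]) ('force', [1.456, 0.187, -1.505]) ('torque', [0.007, -0.402, -0.077]) ('gripper_width', 15.633) ('gripper_force', 59.976) 42.87 -0.039
```

send_rows([
  [[0, 0, -0.005, 0, 0, 0, 1], [0, 0, -0.005, 0, 0, 0, 1]],
])

```text
time_s: 7.6
ee_pos: [521.4, -43.8, 181.0]
ee_rot: [180.0, -0.0, 40.2]
force: [3.2, 0.5, -2.6]
gripper_width: 15.8
gripper_force: 59.9
```

```bash
python3 s.py
```

```text
('time_s', 7.6) ('ee_pos', [521.423, -43.827, 180.951]) ('ee_rot', [179.956, -0.043, 40.178]) ('force', [3.152, 0.524, -2.588]) ('torque', [0.125, -0.623, 0.618]) ('gripper_width', 15.791) ('gripper_force', 59.943) 43.76 0.503
```

send_rows([
  [[0, 0, -0.0278, 0, 0, 0, 1], [0, 0, -0.0278, 0, 0, 0, 1], [0, 0, -0.0278, 0, 0, 0, 1], [0, 0, -0.0278, 0, 0, 0, 1]],
])

```text
time_s: 8.0
ee_pos: [521.5, -43.9, 181.0]
ee_rot: [180.0, -0.1, 30.1]
force: [2.9, 0.1, -1.9]
gripper_width: 15.6
gripper_force: 59.9
```

```bash
python3 s.py
```

```text
('time_s', 8.0) ('ee_pos', [521.48, -43.881, 180.974]) ('ee_rot', [179.953, -0.053, 30.078]) ('force', [2.901, 0.068, -1.943]) ('torque', [0.119, -0.621, 0.632]) ('gripper_width', 15.57) ('gripper_force', 59.942) 53.86 0.234
```

send_rows([
  [[0, 0, -0.0278, 0, 0, 0, 1], [0, 0, -0.0278, 0, 0, 0, 1], [0, 0, -0.0278, 0, 0, 0, 1], [0, 0, -0.0278, 0, 0, 0, 1]],
])

```text
time_s: 8.4
ee_pos: [521.5, -43.9, 181.0]
ee_rot: [180.0, -0.1, 20.1]
force: [2.6, 0.6, -2.9]
gripper_width: 15.7
gripper_force: 59.9
```

```bash
python3 s.py
```

```text
('time_s', 8.4) ('ee_pos', [521.509, -43.897, 180.984]) ('ee_rot', [179.959, -0.061, 20.073]) ('force', [2.624, 0.626, -2.858]) ('torque', [0.122, -0.663, 0.551]) ('gripper_width', 15.681) ('gripper_force', 59.942) 63.87 0.242
```

send_rows([
  [[0, 0, -0.0278, 0, 0, 0, 1], [0, 0, -0.0278, 0, 0, 0, 1], [0, 0, -0.0278, 0, 0, 0, 1], [0, 0, -0.0278, 0, 0, 0, 1]],
])

```text
time_s: 8.8
ee_pos: [521.5, -43.9, 181.0]
ee_rot: [180.0, -0.1, 10.1]
force: [2.8, 0.6, -2.4]
gripper_width: 15.5
gripper_force: 59.9
```

```bash
python3 s.py
```

```text
('time_s', 8.8) ('ee_pos', [521.499, -43.948, 180.974]) ('ee_rot', [179.966, -0.063, 10.065]) ('force', [2.751, 0.592, -2.399]) ('torque', [0.124, -0.558, 0.604]) ('gripper_width', 15.48) ('gripper_force', 59.942) 73.88 0.251
```

send_rows([
  [[0, 0, -0.026, 0, 0, 0, 1], [0, 0, -0.026, 0, 0, 0, 1], [0, 0, -0.026, 0, 0, 0, 1], [0, 0, -0.026, 0, 0, 0, 1], [0, 0, -0.026, 0, 0, 0, 1], [0, 0, -0.026, 0, 0, 0, 1], [0, 0, 0, 0, 0, 0, 1], [0, 0, 0, 0, 0, 0, 1], [0, 0, 0, 0, 0, 0, 1]],
])

```text
time_s: 9.7
ee_pos: [521.5, -44.0, 181.0]
ee_rot: [180.0, -0.1, -3.9]
force: [4.3, -0.5, -3.4]
gripper_width: 15.8
gripper_force: 60.0
```

send_rows([
  [[0, 0, 0, 0, 0, 0, -1], [0, 0, 0, 0, 0, 0, -1], [0, 0, 0, 0, 0, 0, -1], [0, 0, 0, 0, 0, 0, -1], [0, 0, 0, 0, 0, 0, -1], [0, 0, 0, 0, 0, 0.2, -1], [0, 0, 0, 0, 0, 0.25, -1], [0, 0, 0, -0.24, 0, 0, -1], [0, 0, 0, -0.24, 0, 0, -1], [0, 0, 0, -0.24, 0, 0, -1], [0, 0, 0, -0.24, 0, 0, -1], [0, 0, 0, 0, 0, 0, -1]],
])

```text
time_s: 10.9
ee_pos: [323.4, -43.4, 270.9]
ee_rot: [180.0, 0.1, -4.0]
force: [0.4, -0.2, -0.0]
gripper_width: 91.6
gripper_force: 0.0
```

```bash
python3 - <<'E'
from h import *
p,d=optics.grab_frame("top")
cv2.imwrite("pics/c2.png",cv2.resize(p[165:245,275:385][:,:,::-1],None,fx=7,fy=7,interpolation=cv2.INTER_CUBIC))
P,u,v=cloud("top",d,285,352,165,245)
b=P[(P[:,2]>203)&(P[:,2]<222)&(np.hypot(P[:,0]-521,P[:,1]+43)<40)][:,:2].astype(np.float32);print("bar",len(b),cv2.minAreaRect(b),np.linalg.svd(b-b.mean(0))[2][0])
E
```

```text
bar 148 ((521.5537109375, -41.27864074707031), (15.055207252502441, 60.002471923828125), 86.1046142578125) [-0.9979205   0.06445696]
```

View pics/c2.png

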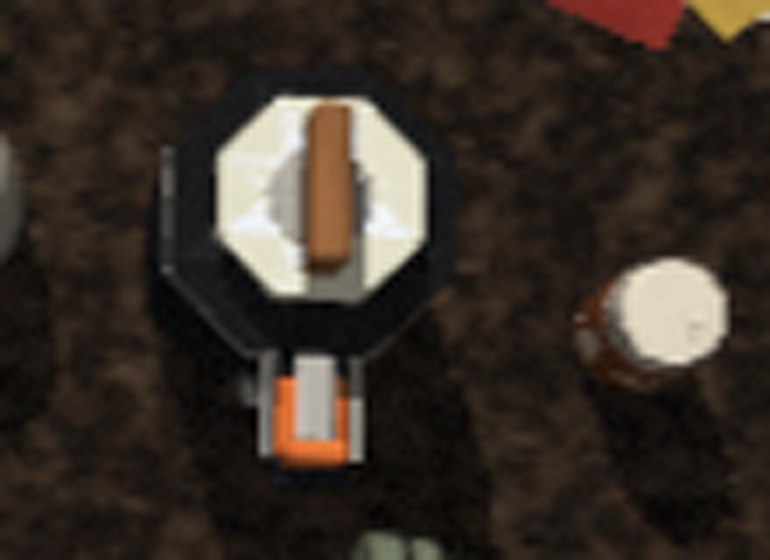

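send_rows([
  [[0, 0, 0, 0.18, 0.035, 0, 1], [0, 0, 0, 0.17, 0, 0, 1], [0, 0, 0, 0, 0, 0, 1], [0, 0, 0, 0, 0, 0, 1], [0, 0, 0, 0, 0, 0, 1], [0, 0, 0, 0, 0, 0, 1], [0, 0, 0, 0, 0, -0.18, 1], [0, 0, 0, 0, 0, -0.18, 1], [0, 0, 0, 0, 0, -0.18, 1], [0, 0, 0, 0, 0, 0, 1], [0, 0, 0, 0, 0, 0, 1]],
])

```text
time_s: 12.05
ee_pos: [399.0, -37.0, 163.7]
ee_rot: [180.0, -0.0, -3.9]
force: [0.0, -0.2, 0.0]
gripper_width: 6.0
gripper_force: 0.0
```

send_rows([
  [[0, 0, 0, 0.025, -0.0017, 0, 1], [0, 0, 0, 0.025, -0.0017, 0, 1], [0, 0, 0, 0.02, -0.0017, 0, 1], [0, 0, 0, 0.02, -0.0017, 0, 1], [0, 0, 0, 0, 0, 0, 1]],
])

```text
time_s: 12.55
ee_pos: [418.0, -38.4, 163.3]
ee_rot: [180.0, -0.1, -3.9]
force: [0.2, 0.3, -0.2]
gripper_width: 0.7
gripper_force: 0.3
```

send_rows([
  [[0, 0, 0, 0.02, -0.001, 0, 1], [0, 0, 0, 0.02, -0.001, 0, 1]],
])

```text
time_s: 12.75
ee_pos: [424.9, -38.7, 163.0]
ee_rot: [180.0, 0.0, -3.9]
force: [-3.6, -0.2, 2.3]
gripper_width: 0.3
gripper_force: 1.6
```

```bash
python3 - <<'E'
from h import *
for c in("top","side"):
    p,d=optics.grab_frame(c)
    a,b=((165,275) if c=="top" else (120,230))
    q=p[a:a+80,b:b+110][:,:,::-1];cv2.imwrite(f"pics/{c}3.png",cv2.resize(q,None,fx=5,fy=5,interpolation=cv2.INTER_CUBIC))
a=cv2.imread("pics/side3.png");b=cv2.imread("pics/top3.png");cv2.imwrite("pics/both3.png",cv2.resize(np.hstack([a,b]),(800,291)))
E
python3 s.py
```

```text
('time_s', 12.85) ('ee_pos', [424.944, -38.726, 162.842]) ('ee_rot', [179.986, 0.056, -3.924]) ('force', [-3.578, -0.255, 2.298]) ('torque', [0.056, 0.585, 0.053]) ('gripper_width', 0.635) ('gripper_force', 1.661) 87.19 0.02
```

View pics/both3.png

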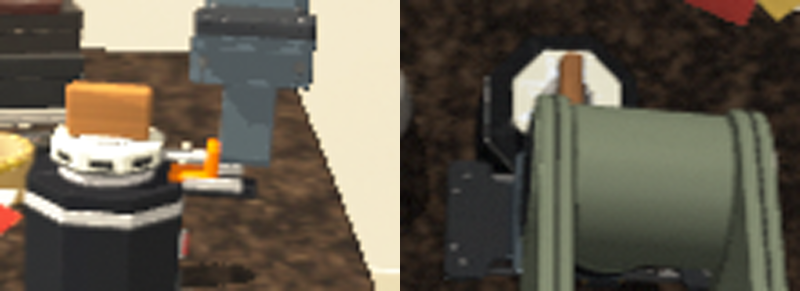

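send_rows([
  [[0, 0, 0, 0.02, -0.0014, 0, 1], [0, 0, 0, 0.02, -0.0014, 0, 1]],
])

```text
time_s: 13.05
ee_pos: [425.1, -38.7, 162.2]
ee_rot: [180.0, 1.1, -3.9]
force: [-27.0, 1.4, 20.2]
gripper_width: 0.4
gripper_force: 13.5
```

send_rows([
  [[0, 0, 0, 0.015, -0.001, 0, 1], [0, 0, 0, 0.015, -0.001, 0, 1]],
])

```text
time_s: 13.25
ee_pos: [425.2, -38.7, 162.0]
ee_rot: [180.0, 1.8, -3.9]
force: [-38.0, 1.9, 29.4]
gripper_width: 0.1
gripper_force: 19.7
```

send_rows([
  [[0, 0, 0, -0.1, 0, 0, 1], [0, 0, 0, -0.2, 0, 0, 1], [0, 0, 0, -0.15, 0, 0.2, 1], [0, 0, 0, 0, 0, 0.2, 1], [0, 0, 0, -0.2, 0, 0, 1], [0, 0, 0, 0, 0, 0, 1]],
])

```text
time_s: 13.85
ee_pos: [307.2, -39.6, 244.0]
ee_rot: [180.0, -0.2, -4.0]
force: [0.4, -0.9, -0.4]
gripper_width: 0.3
gripper_force: 0.0
```

```bash
python3 - <<'E'
from h import *
I=[]
for c in("side","top"):
    p,d=optics.grab_frame(c)
    a,b=((165,275) if c=="top" else (120,230))
    I.append(cv2.resize(p[a:a+80,b:b+110][:,:,::-1],(400,291),interpolation=cv2.INTER_CUBIC))
cv2.imwrite("pics/both4.png",np.hstack(I))
P,u,v=cloud("top",d,285,352,165,245)
b=P[(P[:,2]>203)&(P[:,2]<222)&(np.hypot(P[:,0]-521,P[:,1]+43)<40)][:,:2];print(np.linalg.svd(b-b.mean(0))[2][0])
h=cv2.cvtColor(p,cv2.COLOR_RGB2HSV);o=((h[...,0]<20)&(h[...,1]>110)&(h[...,2]>70))[v,u]
l=P[o&(P[:,0]<470)&(P[:,2]>165)&(P[:,2]<185)];print(l.min(0),l.max(0))
E
python3 s.py
```

```text
[-0.99735053  0.07274555]
[442.12187766 -48.97031477 170.22392043] [450.55734018 -25.59263297 182.64566214]
('time_s', 13.95) ('ee_pos', [309.614, -39.7, 243.354]) ('ee_rot', [179.987, -0.21, -3.948]) ('force', [-0.075, -0.082, 0.478]) ('torque', [0.007, -0.006, 0.041]) ('gripper_width', 0.371) ('gripper_force', 0.0) 84.52 -0.005
```

View pics/both4.png

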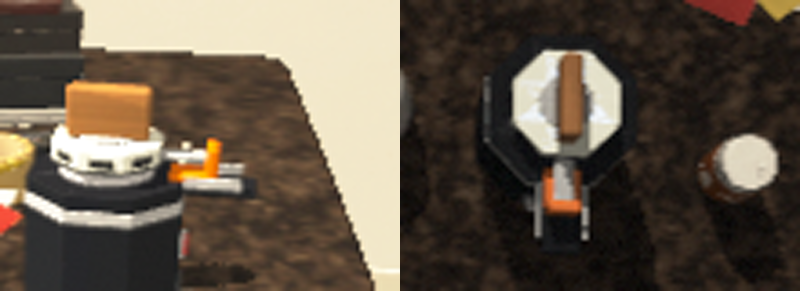

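The tab's outer face is now at x≈442, up from ≈422 at the start, so the lock is fully in. The bar is at -4.2°, level with the body's flats, and the arm is clear of everything, so I'm handing in.

```bash
python3 -c "
from workcell import env;print(env.job_done())"
```

```text
the job is handed in; nothing more can be done
None
```

I tightened the top to the aligned position about 45–50° past the bite, pushed the lock fully in (about 20 mm), left the glass, bottle and capsule untouched, and handed the job in. The bite came less than 5° before an earlier aligned position, probably too close to seal, so I went on to the next, at an estimated squeeze of 0.00016–0.00017 m, under the 0.00021 m crush limit.

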